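# Spread the retaining ring over a grinder axle and hold it at the groove

### The job

Pick up the ring pliers with the snap ring on their tips, squeeze the yellow grips fully so that the ring spreads wide open, and lower it level over the upright axle stub of the grinding wheel until the ring is at the dark groove just above the brass washer. Finish while still holding the pliers there, squeezed, with the ring spread open around the groove and not leaning hard on the washer or the axle. Work gently and leave everything else on the bench where it is.

Things in the scene. Friction and masses are not known exactly. Their poses are not given: they have to be found in the camera images.
- grip (a point): Grasp point of the pliers: midway between the yellow grips, half-way up (grips 16 mm high, 7 thick, 78 long, from 47 mm behind to 31 mm ahead). x points along the pliers to the ring, z up, y is the squeezing direction. Over the grips' outer faces here: 53 mm relaxed (splayed to the rear), 30 mm fully squeezed (parallel). Starts 58 mm above the bench, pliers level
- ring (a point): Centre of the ring's opening when spread, mid-thickness, fixed to the pliers: 124.5 mm ahead (+x) of grip, 16 mm below it, same axes. Steel ring 4 mm thick, 4 mm wide, hooked for good on the down-bent plier tips (on its side towards the grips). Spread: opening 37 mm round, 45 mm outside. Relaxed: about 27 mm wide, too narrow for the axle
- pliers: The ring pliers as a whole, with levers and ring, about 0.17 kg, 195 mm long; origin under the middle of the dark yoke (56 mm wide, with the two lever pivots), 57 mm ahead of grip and 8 mm below it; same axes. Nothing of them but the ring lies lower than the underside of the grips.
- spread (a joint): How far the pliers are squeezed, rad: 0 relaxed (ring closed), 0.20 fully squeezed to the stop (ring fully spread). A spring shuts it when let go; a full squeeze takes about 9 N of grip at grip; harder gripping does no harm.
- groove (a point): Middle of the dark groove (26 mm diameter, 7 mm tall) on the upright axle's axis, 78.5 mm above the bench. Below it the fixed brass washer (54 mm across, top at 75 mm); above it the bright axle end, 30 mm diameter, up to 103 mm, its top 5 mm bevelled. z up along the axle; all is round about it, so the pliers may come from any side
- wheel: Grey grinding wheel lying flat on the bench, 170 mm across, 40 mm thick, with a dark flange (68 mm across, to 50 mm high), a green sleeve (42 mm across) and the axle stub upright in its middle; origin at the centre of its underside. It is fixed.
- rest: Fixed timber rest that carries the pliers: base board 150 x 90 mm, 12 mm thick; x along the pliers. A block 50 mm high under the yoke (40 mm ahead of the origin) and a crossbar 50 mm high under the tails of the grips (60 mm behind); open for 80 mm between them, so fingers fit outside the grips from above. Origin under the board
- cup: white open drinking cup, 76 mm across, 110 mm tall, bystander
- chisel: chisel with yellow handle lying on the bench, about 235 mm long, 31 mm thick, bystander
- oil: amber oil bottle with red cap, 56 mm across, 140 mm tall, bystander
- offcut: pale timber offcut 70 x 110 x 45 mm, bystander
- driver: red screwdriver lying on the bench, bystander
- stone: red-brown sharpening stone 60 x 150 x 25 mm, bystander
- grease: small white jar with black lid, 60 mm across, 60 mm tall, bystander
There are look-alikes about, which are no part of the job. What is shaped like the wheel but blue or orange is not meant.

How it is judged:
By the outcome, as a careful person would: the job done as asked, in the order asked, and still so for the second after the job is handed in, while the arm keeps its last pose, push and grip.
It also fails if it takes over 40 s, if anything falls off the work surface, if the arm or the gripper's body presses on something with over 40 N, if the wrist force passes 120 N, or if a joint passes its speed limit or range.

### The arm

A 6-joint arm with a two-finger parallel gripper is mounted at the origin on the work surface. World frame = base frame: x ahead of the robot, y to its left, z up, the work surface at z = 0. Lengths are in m, angles in rad, forces in N, time in s.
With the tool pointing down it reaches from about 0.275 to 0.85 m from the base axis. Payload 5.2 kg.
Tool frame: the origin (TCP) lies at the very end of the fingers, on their centre line; the grasp point (between the pads) lies grip_point_offset behind it (grip_point_offset is the distance from the TCP to the grasp point, in m); z points along the fingers, y is the direction in which the jaws open and shut (so a half turn about z gives the same grasp; the last joint's range is limited). The gripper opens to 85 mm and grips with 20 to 120 N. Pads are 22 mm wide; open, the fingers measure 114 mm over their backs; the gripper's body (76 mm by 85 mm) begins 54 mm behind the grasp point. The pads swing forward as they close: fully open they stand 13 mm farther back than shut.
Start: joints at [1.033, 0.259, 1.535, -0, 1.348, -0.203], TCP at [0.181, 0.519, 0.203] pointing down, gripper open.
Joint ranges: [-3.14, 3.14], [-0.91, 2.08], [0.19, 2.58], [-1.22, 4.36], [0.22, 2.71], [-3.12, 3.12]. Speed limits (rad/s): [2.57, 2.57, 3.14, 3.14, 3.14, 3.14].

### API

Orientations are given as a 3x3 rotation matrix whose columns are the frame's x, y, z axes.
In Python, from cell import * gives the robot as it stands. The module is installed in compiled form; this text tells all that it offers.
- The arm moves only by the tool drive_tool, never from a script. Its argument "commands" is one flat list of numbers, 7 for each row, row after row: the opening in per cent of the stroke, from 0 (shut) to 100 (fully open), then the shift along the tool's x, y, z in m, then the turn, a rotation vector about the tool's x, y, z in degrees. In form: [jaw, x, y, z, wx, wy, wz, jaw, x, y, z, wx, wy, wz, ...]. A call has exactly 10 rows; each row is the pose to reach, as a shift and turn from the pose commanded when the call began, along the tool's axes at that moment; what a row does not reach only later rows make up. A row lasts 1/12 s, in which the tool goes at most 41.7 mm and 7.16 degrees, less where a joint would pass 70% of its speed; a pose out of reach is approached as far as the arm can. A call with a gripper value outside its range is refused whole. The fingers move at their own pace and stop on an object; the grip force is fixed at half the most. Time passes only in rows, so rows that repeat a pose let the fingers close, or fill a call up. It gives the time, the measured TCP pose, the force and the opening at its end, in the units of the state.
- sense(): the state, without advancing time (a new reading comes with each control period).
- grab_frame(name): name is "side" or "top"; returns a dict with "frame" (480x640x3 uint8, blue, green, red), "K" (3x3 intrinsics, pixels), "D" ([k1, k2, p1, p2, k3] as OpenCV has them; the pictures are not rectified), "pose" (4x4, takes a point from camera to world coordinates). Camera axes: x right, y up, looking along -z (the intrinsics and any distortion apply to the point x, -y, -z); pixel columns grow to the right and rows downward; lengths in m; the calibration is good to about 2 mm. A picture is of the moment at which its call begins. There is no depth.
- sign_off(): hands the job in, once; it reports no verdict.
The state is a dict: "t": time; "qpos": joint angles; "qvel": joint speeds; "joint_torque": joint torques, N m; "position": TCP position; "ee_rot": TCP orientation; "contact_force": force on the tool from outside, world axes, zero at the start; "moment": the same for the moment, N m; "grip_width": opening from 0.0 (shut) to 1.0 (fully open).
Only numpy, scipy, OpenCV 4.12 (cv2) and the standard library are available. Lean on these libraries where they do the work, as an engineer would, in place of code of your own. Each camera call takes 0.05 s, during which the arm holds its last target. There are 200 camera calls.

## Working session

There is one attempt and no reset: what is moved stays moved. The work goes in short steps, Python scripts to look and compute and a tool call to move; the robot and the scene stay as the last step left them, time stands still between calls to the robot, and variables do not carry over. Pictures are saved under pics/ and viewed, about 8 in all and at most 12, crops included, and the job is handed in when it is done.

Besides the shell and the picture viewer there is one more tool, called after "Emit:" as name(argument=value, ...), one argument or row to a line, values as JSON. drive_tool: Moves the arm, as the interface text tells. Its arguments: {"type":"object","properties":{"commands":{"type":"array","items":{"type":"number"}}},"required":["commands"]}

```bash
mkdir -p pics; cat > h.py <<'E'
from cell import *
import numpy as np, cv2
def ray(f,px):
    p=cv2.undistortPoints(np.array([[px]],float),np.array(f["K"]),np.array(f["D"],float))[0,0]
    T=np.array(f["pose"]);d=T[:3,:3]@np.array([p[0],-p[1],-1.0]);return T[:3,3],d
def onz(f,px,z):
    o,d=ray(f,px);return o+d*(z-o[2])/d[2]
def proj(f,P):
    T=np.array(f["pose"]);c=T[:3,:3].T@(np.array(P,float)-T[:3,3]);c=c*[1,-1,-1]
    return cv2.projectPoints(c.reshape(1,1,3),np.zeros(3),np.zeros(3),np.array(f["K"]),np.array(f["D"],float))[0].ravel()
E
python3 - <<'E'
from h import *
for n in("top","side"):
    f=grab_frame(n);cv2.imwrite(f"pics/{n}0.png",f["frame"]);print(n,np.round(f["pose"],3).tolist(),np.round(f["K"],1).tolist())
s=sense();print({k:np.round(v,3).tolist() for k,v in s.items()});
try: print(grip_point_offset)
except Exception as e: print(e)
E
```

```text
top [[0.045, 0.978, -0.204, 0.222], [-0.999, 0.045, -0.006, -0.028], [0.003, 0.204, 0.979, 1.386], [0.0, 0.0, 0.0, 1.0]] [[516.0, 0.0, 313.1], [0.0, 516.0, 239.9], [0.0, 0.0, 1.0]]
side [[0.675, 0.513, -0.531, -0.104], [-0.738, 0.467, -0.487, -0.586], [-0.002, 0.72, 0.694, 0.872], [0.0, 0.0, 0.0, 1.0]] [[522.6, 0.0, 328.0], [0.0, 522.6, 235.2], [0.0, 0.0, 1.0]]
{'t': 0.1, 'qpos': [1.033, 0.259, 1.536, 0.0, 1.348, -0.203], 'qvel': [-0.001, -0.003, -0.002, -0.0, 0.001, -0.001], 'joint_torque': [0.002, -44.697, -29.125, -0.0, 0.006, 0.0], 'position': [0.18, 0.519, 0.203], 'ee_rot': [[-0.944, 0.329, -0.001], [0.329, 0.944, -0.001], [0.0, -0.002, -1.0]], 'contact_force': [-0.148, -1.048, -0.647], 'moment': [-0.087, -0.009, -0.015], 'grip_width': 0.998}
0.0187
```

View pics/top0.png

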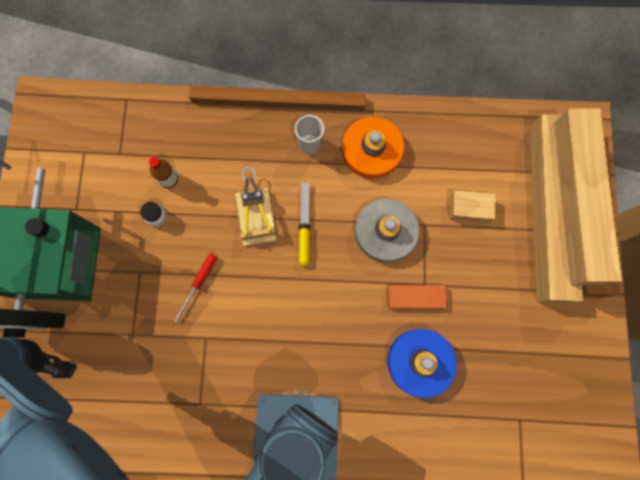

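View pics/side0.png

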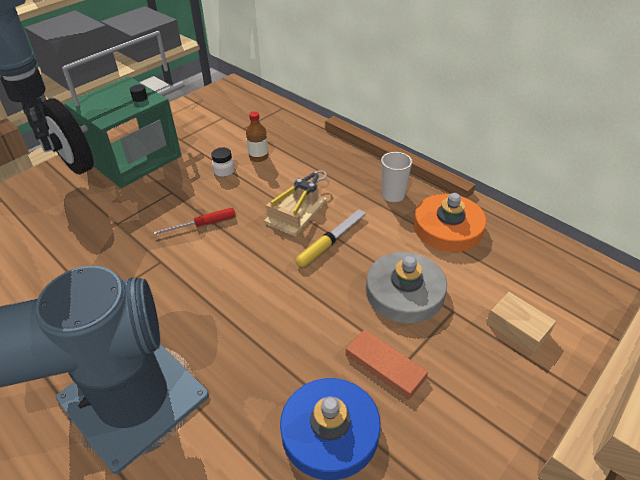

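The top view shows the pliers on their rest at about (255,210), with the ring at about (249,173). The grey wheel's axle is at about (390,225), and in the side view it is at about (408,262). I'll zoom in and measure.

```bash
python3 - <<'E'
from h import *
A=grab_frame("top");B=grab_frame("side")
def crop(f,x,y,w,h,s): return cv2.resize(f["frame"][y:y+h,x:x+w],None,fx=s,fy=s,interpolation=cv2.INTER_CUBIC)
a=crop(A,225,160,60,90,5);b=crop(B,258,165,75,75,6)
c=np.zeros((450,750,3),np.uint8);c[:,:300]=a;c[:,300:]=b;cv2.imwrite("pics/c1.png",c)
# yellow grips
for n,f,(x,y,w,h) in(("top",A,(225,160,60,90)),("side",B,(258,165,75,75))):
    hsv=cv2.cvtColor(f["frame"][y:y+h,x:x+w],cv2.COLOR_BGR2HSV)
    m=cv2.inRange(hsv,(20,170,120),(35,255,255))
    k,l,st,ce=cv2.connectedComponentsWithStats(m)
    for i in range(1,k):
        if st[i,4]>15: 
            pts=(np.argwhere(l==i)[:,::-1]+[x,y]).astype(np.float32);print(n,st[i]+[x,y,0,0,0],cv2.minAreaRect(pts))
# axle top: bright grey cap & wheel outline
hsv=cv2.cvtColor(A["frame"],cv2.COLOR_BGR2HSV)
m=cv2.inRange(hsv,(0,0,60),(179,45,200));m[:,:350]=0;m[:,430:]=0;m[:190]=0;m[270:]=0
cs=max(cv2.findContours(m,0,2)[0],key=cv2.contourArea);e=cv2.fitEllipse(cs);print("wheel top",e,onz(A,e[0],.04))
for n,f,x,y,w,h in(("t",A,372,208,36,34),("s",B,390,245,36,50)):
    cv2.imwrite(f"pics/w{n}.png",crop(f,x,y,w,h,8))
w=np.zeros((400,600,3),np.uint8);i=cv2.imread("pics/wt.png");j=cv2.imread("pics/ws.png");w[:272,:288]=i;w[:400,300:588]=j;cv2.imwrite("pics/c2.png",w)
E
```

```text
top [258 204  13  28  87] ((264.4615173339844, 217.123779296875), (29.151947021484375, 3.1986165046691895), 68.62937927246094)
top [244 206   5  30  88] ((246.0660400390625, 220.48114013671875), (3.0406057834625244, 29.102941513061523), 2.4895529747009277)
side [282 187  12  13  31] ((287.5469665527344, 193.06710815429688), (3.6865437030792236, 15.893098831176758), 55.00798034667969)
side [294 204   5  11  18] ((295.637939453125, 208.84483337402344), (2.100903272628784, 10.767128944396973), 23.198589324951172)
wheel top ((386.8318176269531, 229.8827362060547), (59.49561309814453, 61.06404113769531), 105.54019165039062) [ 0.5381459  -0.21542176  0.04      ]
```

View pics/c1.png

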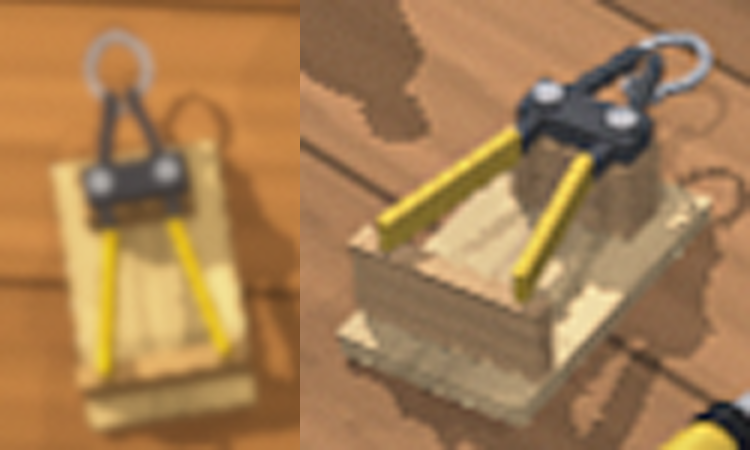

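View pics/c2.png

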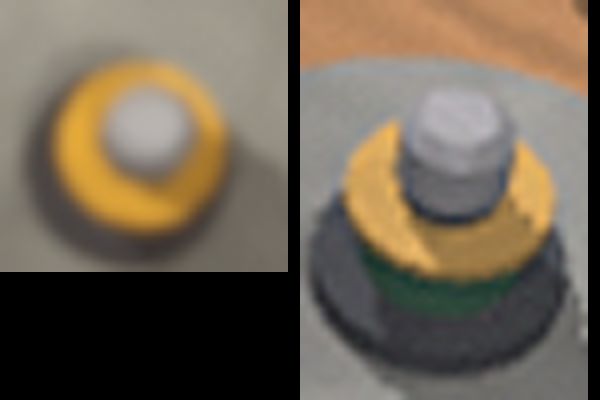

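The left crop shows the ring at top pixel (249,173) and the pivots at (245,197) and (258,194). The brass washer's outline is clean in both views, so I'll triangulate from these.

```bash
cat >> h.py <<'E'
def tri(fs,ps):
    M=np.zeros((3,3));v=np.zeros(3)
    for f,p in zip(fs,ps):
        o,d=ray(f,p);d/=np.linalg.norm(d);Q=np.eye(3)-np.outer(d,d);M+=Q;v+=Q@o
    X=np.linalg.solve(M,v);return X,[np.round(proj(f,X)-p,1).tolist() for f,p in zip(fs,ps)]
E
python3 - <<'E'
from h import *
np.set_printoptions(precision=4,suppress=True)
A=grab_frame("top");B=grab_frame("side")
p1=tri((A,B),((245,196.6),(299.2,180.3)));p2=tri((A,B),((258.4,193.6),(311.5,184.7)));r=tri((A,B),((248.8,173.2),(258+377/6,165+62/6)))
print(p1,p2,r)
mid=(p1[0]+p2[0])/2;print("mid",mid,"ring-mid",r[0]-mid)
d=p1[0]-p2[0];print("yaw from pivots",np.degrees(np.arctan2(-d[0],d[1])), "from ring",np.degrees(np.arctan2(*(r[0]-mid)[[1,0]])))
# grips rect ends at z .066 from top
for c in((264.46,217.12),(246.07,220.48)): print("grip top centre",onz(A,c,.066))
# washer
C=[]
for f,(x,y,w,h) in((A,(370,205,40,38)),(B,(388,243,40,50))):
    hsv=cv2.cvtColor(f["frame"][y:y+h,x:x+w],cv2.COLOR_BGR2HSV);m=cv2.inRange(hsv,(14,110,80),(30,255,255))
    c=max(cv2.findContours(m,0,2)[0],key=cv2.contourArea);hl=cv2.convexHull(c);
    P=np.array([onz(f,q+[x,y],.075)[:2] for q in hl[:,0].astype(float)])
    print("washer",cv2.minEnclosingCircle(P.astype(np.float32)),cv2.fitEllipse(P.astype(np.float32)))
tp=(372+148/8,208+130/8);sp=(390+157/8,245+118/8)
print("axle top",tri((A,B),(tp,sp)),onz(A,tp,.103),onz(B,sp,.103))
E
```

```text
(array([0.6062, 0.1644, 0.0684]), [[0.4, -0.5], [-0.7, 0.2]]) (array([0.6158, 0.1302, 0.0674]), [[0.3, -0.3], [-0.4, 0.1]]) (array([0.681 , 0.1621, 0.0425]), [[0.6, -0.8], [-1.0, 0.2]])
mid [0.611  0.1473 0.0679] ring-mid [ 0.07    0.0148 -0.0254]
yaw from pivots 15.608320250945498 from ring 11.916556699810016
grip top centre [0.5517 0.1108 0.066 ]
grip top centre [0.5404 0.1584 0.066 ]
washer ((0.539972186088562, -0.21585388481616974), 0.029186919331550598) ((0.5402675867080688, -0.2157130390405655), (0.056220248341560364, 0.05776524543762207), 125.06484985351562)
washer ((0.5418022871017456, -0.21758484840393066), 0.027806628495454788) ((0.5422018766403198, -0.2176687866449356), (0.053347524255514145, 0.0553550086915493), 120.31180572509766)
axle top (array([ 0.5397, -0.217 ,  0.1045]), [[0.6, -0.6], [-1.0, 0.2]]) [ 0.5385 -0.2158  0.103 ] [ 0.5428 -0.2173  0.103 ]
```

```bash
cat >> h.py <<'E'
def go(P,yaz=None):
    "tool shift (mm) and tool-z turn (deg) for TCP target P and tool-y azimuth"
    s=sense();R=np.array(s["ee_rot"]);print("pos",np.round(s["position"],4),"yaz",np.degrees(np.arctan2(R[1,1],R[0,1])).round(2),"tool z",np.round(R[:,2],4),"t",s["t"],"w",round(s["grip_width"],3),"F",np.round(s["contact_force"],1),"M",np.round(s["moment"],2))
    print("shift mm",np.round(1e3*R.T@(np.array(P)-s["position"]),1), "turn",None if yaz is None else np.round(-(yaz-np.degrees(np.arctan2(R[1,1],R[0,1]))),1))
E
python3 -c "
from h import *
go([.5545,.1352,.15],103.4)"
```

```text
pos [0.1806 0.5193 0.203 ] yaz 70.82 tool z [-3.e-04 -5.e-04 -1.e+00] t 0.3 w 1.0 F [ 0.6 -0.2 -1.3] M [ 0.03 -0.01 -0.03]
shift mm [-479.3 -239.9   53.1] turn -32.6
```

Emit:
drive_tool(
  commands=[100,-0.479,-0.24,0.03,0,0,-32.6,100,-0.479,-0.24,0.03,0,0,-32.6,100,-0.479,-0.24,0.03,0,0,-32.6,100,-0.479,-0.24,0.03,0,0,-32.6,100,-0.479,-0.24,0.03,0,0,-32.6,100,-0.479,-0.24,0.03,0,0,-32.6,100,-0.479,-0.24,0.03,0,0,-32.6,100,-0.479,-0.24,0.03,0,0,-32.6,100,-0.479,-0.24,0.03,0,0,-32.6,100,-0.479,-0.24,0.03,0,0,-32.6],
)

```text
t: 1.13
position: [0.456, 0.2363, 0.1814]
ee_rot: [[-0.973, -0.232, 0.0], [-0.232, 0.973, 0.0], [-0.0, 0.0, -1.0]]
contact_force: [1.0, 0.5, 0.1]
grip_width: 0.997
```

```bash
python3 -c "
from h import *
go([.5545,.1352,.13],103.4)"
```

```text
pos [0.456  0.2363 0.1814] yaz 103.42 tool z [ 4.e-04  2.e-04 -1.e+00] t 1.1333 w 0.997 F [1.  0.5 0.1] M [ 0.05 -0.07  0.06]
shift mm [ -72.4 -121.3   51.4] turn 0.0
```

Emit:
drive_tool(
  commands=[100,-0.0724,-0.1213,0.05,0,0,0,100,-0.0724,-0.1213,0.05,0,0,0,100,-0.0724,-0.1213,0.05,0,0,0,100,-0.0724,-0.1213,0.05,0,0,0,100,-0.0724,-0.1213,0.05,0,0,0,100,-0.0724,-0.1213,0.05,0,0,0,100,-0.0724,-0.1213,0.05,0,0,0,100,-0.0724,-0.1213,0.05,0,0,0,100,-0.0724,-0.1213,0.05,0,0,0,100,-0.0724,-0.1213,0.05,0,0,0],
)

```text
t: 1.97
position: [0.553, 0.1379, 0.1321]
ee_rot: [[-0.972, -0.234, 0.001], [-0.234, 0.972, 0.0], [-0.001, -0.0, -1.0]]
contact_force: [-0.1, -0.2, -0.6]
grip_width: 0.996
```

```bash
python3 - <<'E'
from h import *
go([.5545,.1352,.036],103.4)
f=grab_frame("side");x,y,w,h=230,110,120,110
cv2.imwrite("pics/a1.png",cv2.resize(f["frame"][y:y+h,x:x+w],None,fx=5,fy=5,interpolation=cv2.INTER_CUBIC))
E
```

```text
pos [0.553  0.1379 0.1321] yaz 103.52 tool z [ 1.e-03  1.e-04 -1.e+00] t 1.9667 w 0.996 F [-0.1 -0.2 -0.6] M [-0.06  0.    0.01]
shift mm [-0.7 -3.  96.1] turn 0.1
```

View pics/a1.png

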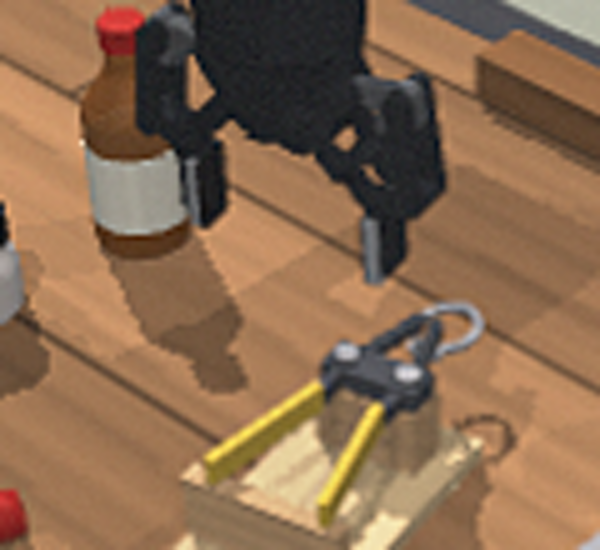

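The jaws stand open above the grips, aligned with the pliers, and nothing is in the way. I'll descend.

Emit:
drive_tool(
  commands=[100,-0.0005,-0.002,0.02,0,0,0,100,-0.0005,-0.002,0.035,0,0,0,100,-0.0005,-0.002,0.05,0,0,0,100,-0.0005,-0.002,0.065,0,0,0,100,-0.0005,-0.002,0.075,0,0,0,100,-0.0005,-0.002,0.085,0,0,0,100,-0.0005,-0.002,0.092,0,0,0,100,-0.0005,-0.002,0.096,0,0,0,100,-0.0005,-0.002,0.096,0,0,0,100,-0.0005,-0.002,0.096,0,0,0],
)

```text
t: 2.85
position: [0.5546, 0.1351, 0.0356]
ee_rot: [[-0.973, -0.232, 0.0], [-0.232, 0.973, 0.0], [-0.0, -0.0, -1.0]]
contact_force: [0.2, -0.6, -0.9]
grip_width: 0.997
```

```bash
python3 - <<'E'
from h import *
go([.5545,.1352,.036],103.4)
E
```

```text
pos [0.5546 0.1351 0.0356] yaz 103.42 tool z [ 4.e-04  0.e+00 -1.e+00] t 2.85 w 0.997 F [ 0.2 -0.6 -0.9] M [0.02 0.05 0.01]
shift mm [ 0.1  0.2 -0.4] turn 0.0
```

Emit:
drive_tool(
  commands=[80,0,0,0,0,0,0,70,0,0,0,0,0,0,65,0,0,0,0,0,0,62,0,0,0,0,0,0,60,0,0,0,0,0,0,57,0,0,0,0,0,0,54,0,0,0,0,0,0,51,0,0,0,0,0,0,48,0,0,-0.001,0,0,0,48,0,0,-0.001,0,0,0],
)

```text
t: 3.68
position: [0.5546, 0.135, 0.0366]
ee_rot: [[-0.973, -0.232, 0.0], [-0.232, 0.973, 0.0], [-0.0, -0.0, -1.0]]
contact_force: [-0.4, -0.4, -0.6]
grip_width: 0.482
```

```bash
python3 - <<'E'
from h import *
go([.5545,.1352,.039],103.4)
E
```

```text
pos [0.5546 0.135  0.0366] yaz 103.42 tool z [ 5.e-04  0.e+00 -1.e+00] t 3.6833 w 0.482 F [-0.4 -0.4 -0.6] M [ 0.02 -0.02 -0.04]
shift mm [ 0.   0.2 -2.4] turn 0.0
```

No disturbance at 41 mm. I'll finish the squeeze.

Emit:
drive_tool(
  commands=[45,0,0,0,0,0,0,42,0,0,-0.0005,0,0,0,39,0,0,-0.001,0,0,0,36,0,0,-0.0015,0,0,0,33,0,0,-0.002,0,0,0,20,0,0,-0.002,0,0,0,0,0,0,-0.002,0,0,0,0,0,0,-0.002,0,0,0,0,0,0,-0.002,0,0,0,0,0,0,-0.002,0,0,0],
)

```text
t: 4.52
position: [0.5543, 0.135, 0.0382]
ee_rot: [[-0.973, -0.232, -0.0], [-0.232, 0.973, 0.0], [0.0, 0.0, -1.0]]
contact_force: [-0.3, -0.1, -0.0]
grip_width: -0.003
```

```bash
python3 - <<'E'
from h import *
go([.5545,.1352,.17],103.4)
f=grab_frame("side");g=grab_frame("top")
x,y,w,h=240,110,110,110
a=cv2.resize(f["frame"][y:y+h,x:x+w],(400,400),interpolation=cv2.INTER_CUBIC)
b=cv2.resize(g["frame"][155:255,205:305],(400,400),interpolation=cv2.INTER_CUBIC)
cv2.imwrite("pics/a2.png",np.hstack([a,b]))
E
```

```text
pos [0.5543 0.135  0.0382] yaz 103.42 tool z [-2.e-04  0.e+00 -1.e+00] t 4.5167 w -0.003 F [-0.3 -0.1 -0. ] M [-0.02  0.04 -0.06]
shift mm [  -0.2    0.2 -131.8] turn 0.0
```

View pics/a2.png

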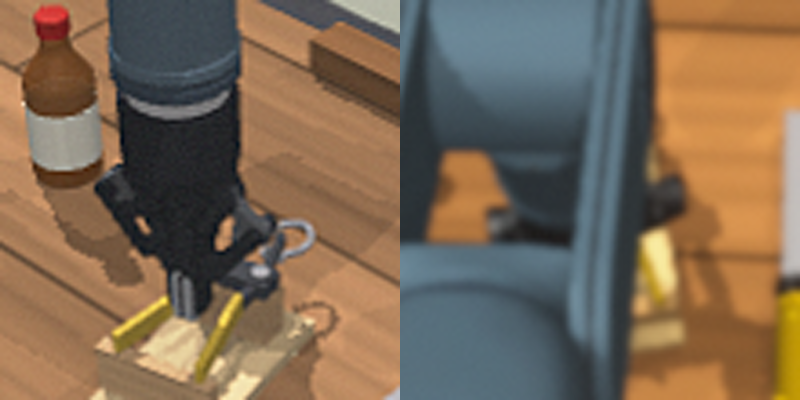

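The fingers have shut to 0, apparently between the grips with no contact, and the pliers are still on their rest. I'll check where the fingertips really are by projection.

```bash
python3 - <<'E'
from h import *
f=grab_frame("side")
print("tcp now",proj(f,[.5543,.135,.0382]),"seen",(291.4,196.6))
print("tcp a1",proj(f,[.553,.1379,.1321]),"+13mm",proj(f,[.553,.1379,.145]),"seen",(288,160.4))
u=np.array([.973,.232,0]);v=np.array([-.232,.973,0]);g=np.array([.5545,.1352,.066])
for a in(-47,31):
  for b in(-26,26): print(a,b,proj(f,g+u*a/1e3+v*b/1e3))
x,y,w,h=265,165,60,60
m=cv2.inRange(cv2.cvtColor(f["frame"][y:y+h,x:x+w],cv2.COLOR_BGR2HSV),(20,170,90),(35,255,255))
k,l,st,ce=cv2.connectedComponentsWithStats(m)
print((st[1:]+[x,y,0,0,0]).tolist())
cv2.imwrite("pics/a3.png",cv2.resize(f["frame"][160:230,255:335],(800,600),interpolation=cv2.INTER_CUBIC))
E
```

```text
tcp now [292.56498194 204.9283037 ] seen (291.4, 196.6)
tcp a1 [289.34048246 174.00662936] +13mm [289.0487644  169.54291064] seen (288, 160.4)
-47 -26 [290.82700606 210.79550796]
-47 26 [272.24186106 203.82000578]
31 -26 [307.83006769 192.25442145]
31 26 [289.69958462 185.81243417]
[[305, 192, 1, 2, 2], [282, 193, 5, 5, 13], [302, 195, 3, 5, 8], [281, 197, 1, 1, 1], [278, 199, 5, 2, 5], [294, 199, 9, 16, 39], [272, 202, 2, 4, 5], [277, 202, 2, 1, 2], [275, 204, 1, 1, 1]]
```

View pics/a3.png

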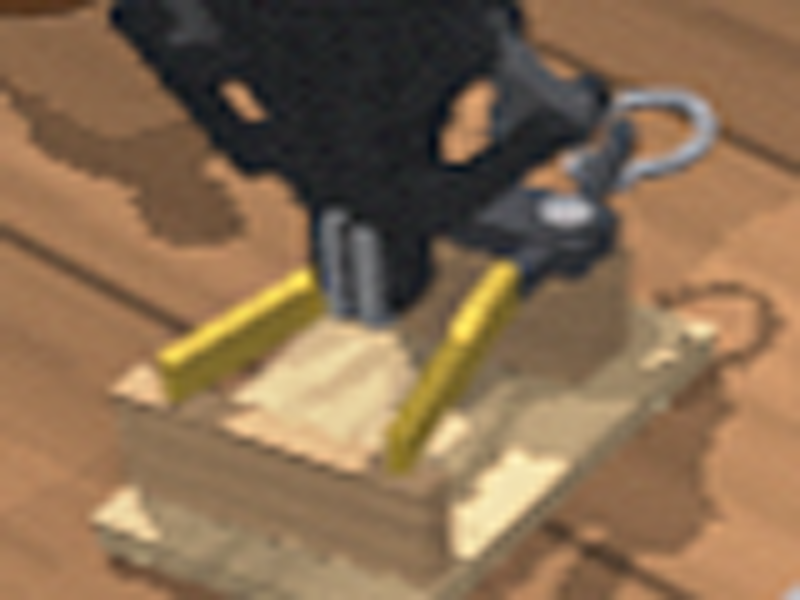

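The tips show at (291,197), where the reported TCP should project to (292.6,204.9). They are about 22–26 mm higher than reported, so they closed just above the grips. I'll raise, open, and redo the grasp about 24 mm lower while watching the force.

Emit:
drive_tool(
  commands=[0,0,0,-0.02,0,0,0,0,0,0,-0.04,0,0,0,100,0,0,-0.04,0,0,0,100,0,0,-0.04,0,0,0,100,0,0,-0.04,0,0,0,100,0,0,-0.04,0,0,0,100,0,0,-0.04,0,0,0,100,0,0,-0.04,0,0,0,100,0,0,-0.04,0,0,0,100,0,0,-0.04,0,0,0],
)

```text
t: 5.5
position: [0.5542, 0.135, 0.078]
ee_rot: [[-0.973, -0.232, -0.001], [-0.232, 0.973, -0.0], [0.001, 0.0, -1.0]]
contact_force: [0.1, -0.3, 1.0]
grip_width: 1.001
```

```bash
python3 - <<'E'
from h import *
go([.5545,.1352,.014],103.4)
f=grab_frame("side")
cv2.imwrite("pics/a4.png",cv2.resize(f["frame"][130:230,250:350],(600,600),interpolation=cv2.INTER_CUBIC))
E
```

```text
pos [0.5542 0.135  0.078 ] yaz 103.42 tool z [-7.e-04 -1.e-04 -1.e+00] t 5.5 w 1.001 F [ 0.1 -0.3  1. ] M [-0.03 -0.01  0.03]
shift mm [-0.4  0.1 64. ] turn 0.0
```

View pics/a4.png

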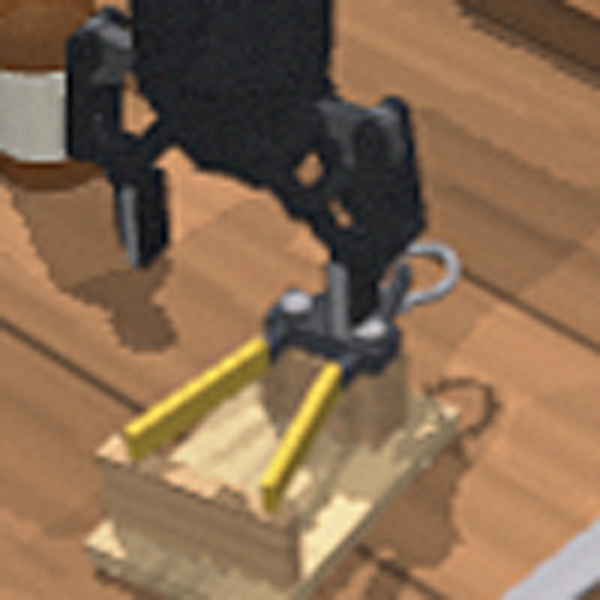

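Open tips appear at about (273,174) and (308,186). The midpoint is again about 20 mm above where the reported TCP would put them. I'll descend further and stop if there is force.

Emit:
drive_tool(
  commands=[100,0,0,0.012,0,0,0,100,0,0,0.024,0,0,0,100,0,0,0.034,0,0,0,100,0,0,0.042,0,0,0,100,0,0,0.048,0,0,0,100,0,0,0.053,0,0,0,100,0,0,0.057,0,0,0,100,0,0,0.06,0,0,0,100,0,0,0.062,0,0,0,100,0,0,0.062,0,0,0],
)

```text
t: 6.38
position: [0.5543, 0.135, 0.0161]
ee_rot: [[-0.973, -0.232, -0.0], [-0.232, 0.973, -0.0], [0.0, 0.0, -1.0]]
contact_force: [-0.4, -0.3, 0.5]
grip_width: 1.003
```

```bash
python3 - <<'E'
from h import *
go([.5545,.1352,.014],103.4)
E
```

```text
pos [0.5543 0.135  0.0161] yaz 103.42 tool z [-2.e-04 -1.e-04 -1.e+00] t 6.3833 w 1.003 F [-0.4 -0.3  0.5] M [ 0.03 -0.01 -0.  ]
shift mm [-0.2  0.2  2.1] turn 0.0
```

Emit:
drive_tool(
  commands=[80,0,0,0,0,0,0,70,0,0,0,0,0,0,64,0,0,0,0,0,0,60,0,0,0,0,0,0,57,0,0,0,0,0,0,54,0,0,-0.0005,0,0,0,51,0,0,-0.001,0,0,0,48,0,0,-0.0015,0,0,0,46,0,0,-0.002,0,0,0,46,0,0,-0.002,0,0,0],
)

```text
t: 7.22
position: [0.5546, 0.135, 0.0187]
ee_rot: [[-0.973, -0.232, 0.001], [-0.232, 0.973, -0.0], [-0.001, -0.0, -1.0]]
contact_force: [-1.9, -0.5, 5.4]
grip_width: 0.464
```

```bash
python3 - <<'E'
from h import *
go([.5545,.1352,.014],103.4)
E
```

```text
pos [0.5546 0.135  0.0187] yaz 103.42 tool z [ 6.e-04 -0.e+00 -1.e+00] t 7.2167 w 0.464 F [-1.9 -0.5  5.4] M [-0.03  0.2   0.07]
shift mm [0.1 0.2 4.7] turn 0.0
```

There is contact now, with only 5 N upward. I'll finish the squeeze, rising a little as the pads swing down.

Emit:
drive_tool(
  commands=[44,0,0,-0.0008,0,0,0,42,0,0,-0.0012,0,0,0,40,0,0,-0.0016,0,0,0,38,0,0,-0.002,0,0,0,36,0,0,-0.0023,0,0,0,34,0,0,-0.0026,0,0,0,25,0,0,-0.003,0,0,0,10,0,0,-0.003,0,0,0,0,0,0,-0.003,0,0,0,0,0,0,-0.003,0,0,0],
)

```text
t: 8.05
position: [0.5541, 0.135, 0.0212]
ee_rot: [[-0.973, -0.232, -0.001], [-0.232, 0.973, -0.0], [0.001, 0.0, -1.0]]
contact_force: [-0.5, 0.4, -1.9]
grip_width: 0.276
```

```bash
python3 - <<'E'
from h import *
go([.5545,.1352,.014],103.4)
f=grab_frame("side")
cv2.imwrite("pics/a5.png",cv2.resize(f["frame"][140:230,250:340],(600,600),interpolation=cv2.INTER_CUBIC))
E
```

```text
pos [0.5541 0.135  0.0212] yaz 103.42 tool z [-5.e-04 -0.e+00 -1.e+00] t 8.05 w 0.276 F [-0.5  0.4 -1.9] M [-0.04  0.12  0.04]
shift mm [-0.4  0.1  7.2] turn 0.0
```

View pics/a5.png

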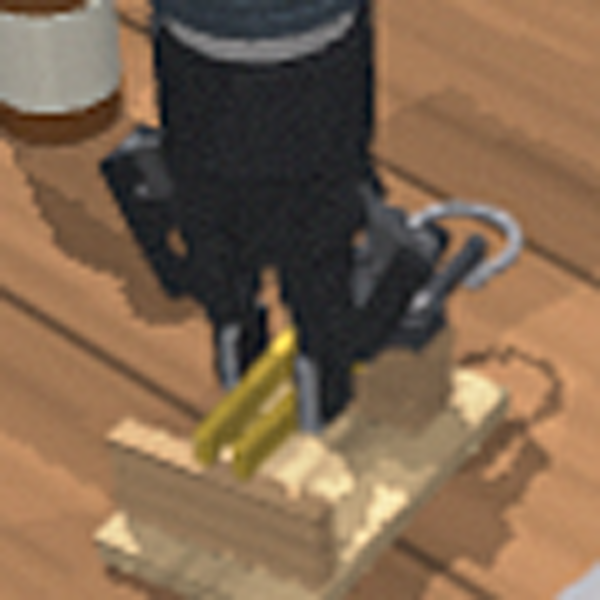

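The grips are squeezed parallel, stalled at 0.276, and the ring is open. I'll lift straight up.

Emit:
drive_tool(
  commands=[0,0,0,-0.003,0,0,0,0,0,0,-0.008,0,0,0,0,0,0,-0.016,0,0,0,0,0,0,-0.03,0,0,0,0,0,0,-0.05,0,0,0,0,0,0,-0.07,0,0,0,0,0,0,-0.09,0,0,0,0,0,0,-0.11,0,0,0,0,0,0,-0.13,0,0,0,0,0,0,-0.14,0,0,0],
)

```text
t: 8.93
position: [0.5558, 0.1351, 0.165]
ee_rot: [[-0.973, -0.232, 0.005], [-0.232, 0.973, 0.0], [-0.005, -0.001, -1.0]]
contact_force: [0.9, -0.9, -1.6]
grip_width: 0.28
```

```bash
python3 - <<'E'
from h import *
go([.478,-.109,.16],30)
E
```

```text
pos [0.5558 0.1351 0.165 ] yaz 103.42 tool z [ 4.9e-03  2.0e-04 -1.0e+00] t 8.9333 w 0.28 F [ 0.9 -0.9 -1.6] M [ 0.08 -0.03  0.  ]
shift mm [ 132.3 -219.4    4.6] turn 73.4
```

Emit:
drive_tool(
  commands=[0,0.01,-0.016,0,0,0,5,0,0.025,-0.041,0,0,0,12,0,0.04,-0.066,0,0,0,19,0,0.055,-0.091,0,0,0,26,0,0.07,-0.116,0,0,0,33,0,0.085,-0.141,0,0,0,40,0,0.1,-0.166,0,0,0,47,0,0.113,-0.188,0,0,0,54,0,0.124,-0.206,0,0,0,61,0,0.132,-0.219,0,0,0,67],
)

```text
t: 9.77
position: [0.476, -0.1105, 0.1616]
ee_rot: [[-0.588, 0.809, 0.0], [0.809, 0.588, -0.001], [-0.001, -0.0, -1.0]]
contact_force: [-0.1, 0.1, -1.9]
grip_width: 0.275
```

```bash
python3 - <<'E'
from h import *
go([.478,-.109,.12],30)
E
```

```text
pos [ 0.476  -0.1105  0.1616] yaz 35.99 tool z [ 1.e-04 -6.e-04 -1.e+00] t 9.7667 w 0.275 F [-0.1  0.1 -1.9] M [0.06 0.06 0.03]
shift mm [ 0.   2.5 41.6] turn 6.0
```

Emit:
drive_tool(
  commands=[0,0,0.001,0.008,0,0,2,0,0,0.0025,0.016,0,0,4,0,0,0.0025,0.024,0,0,6,0,0,0.0025,0.03,0,0,6,0,0,0.0025,0.034,0,0,6,0,0,0.0025,0.036,0,0,6,0,0,0.0025,0.036,0,0,6,0,0,0.0025,0.036,0,0,6,0,0,0.0025,0.036,0,0,6,0,0,0.0025,0.036,0,0,6],
)

```text
t: 10.6
position: [0.4791, -0.1073, 0.1258]
ee_rot: [[-0.507, 0.862, 0.001], [0.862, 0.507, -0.0], [-0.001, 0.0, -1.0]]
contact_force: [-0.7, 0.1, -1.5]
grip_width: 0.28
```

```bash
python3 - <<'E'
from h import *
go([.478,-.109,.12],30)
f=grab_frame("side");g=grab_frame("top")
np.savez("fr.npz",a=f["frame"],b=g["frame"])
x,y,w,h=345,190,100,125
a=cv2.resize(f["frame"][y:y+h,x:x+w],(400,500),interpolation=cv2.INTER_CUBIC)
b=cv2.resize(g["frame"][180:280,330:430],(400,400),interpolation=cv2.INTER_CUBIC)
c=np.zeros((500,800,3),np.uint8);c[:,:400]=a;c[:400,400:]=b
cv2.imwrite("pics/a6.png",c)
E
```

```text
pos [ 0.4791 -0.1073  0.1258] yaz 30.44 tool z [ 8.e-04 -4.e-04 -1.e+00] t 10.6 w 0.28 F [-0.7  0.1 -1.5] M [ 0.06 -0.01  0.01]
shift mm [-0.9 -1.9  5.8] turn 0.4
```

View pics/a6.png

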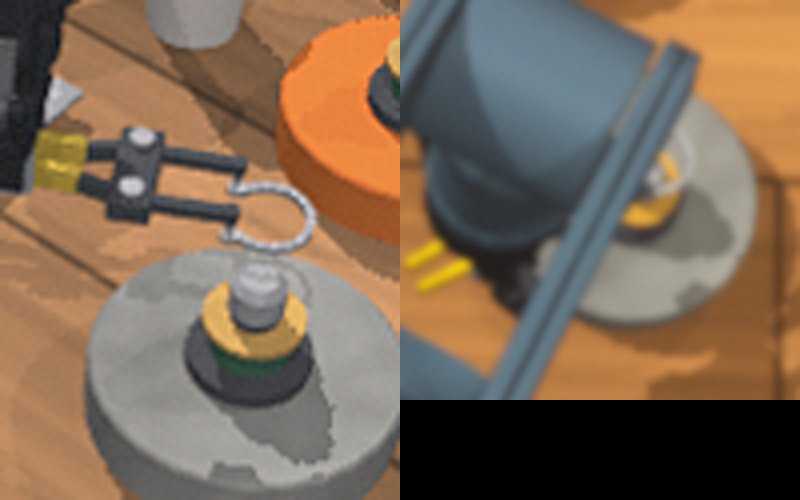

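The side view shows the pliers level, with the spread ring (a wide C, centre about px (412,244)) above and slightly up-left of the axle. The top view shows the ring's right half at about (402,221), over the axle. I'll measure the ring in both views.

```bash
python3 - <<'E'
from h import *
from scipy.optimize import least_squares
np.set_printoptions(precision=4,suppress=True)
f=grab_frame("side");g=grab_frame("top")
def pts(fr,x0,x1,y0,y1,v,s):
    hsv=cv2.cvtColor(fr["frame"],cv2.COLOR_BGR2HSV);m=np.zeros(hsv.shape[:2],np.uint8)
    m[y0:y1,x0:x1]=cv2.inRange(hsv[y0:y1,x0:x1],(0,0,v),(179,s,255));return np.argwhere(m)[:,::-1].astype(float),m
# annulus pixels: middle radius 20.5 mm on average
ps,ms=pts(f,407,426,233,254,125,60)
pt,mt=pts(g,398,405,208,236,175,70)
print(len(ps),len(pt))
for m,(x0,x1,y0,y1) in((ms,(400,430,230,258)),(mt,(392,408,205,238))):
    print("\n".join("".join("#" if v else "." for v in r) for r in m[y0:y1,x0:x1]))
def res(p,use):
    r=[]
    if use&1: r+= [np.hypot(*(onz(f,q,p[2])[:2]-p[:2]))-.0205 for q in ps]
    if use&2: r+= [np.hypot(*(onz(g,q,p[2])[:2]-p[:2]))-.0205 for q in pt]
    return r
for z in(.136,.146,.156):
    for u in(1,2):
        s=least_squares(lambda p:res([*p,z],u),[.541,-.215],loss="soft_l1",f_scale=.002);print(z,u,s.x,np.sqrt(np.mean(s.fun**2)))
s=least_squares(lambda p:res(p,3),[.541,-.215,.147],loss="soft_l1",f_scale=.002,x_scale=.01);print("joint",s.x)
# level check with pivots
a=np.radians(-59.6);u=np.array([np.cos(a),np.sin(a),0]);v=np.array([-u[1],u[0],0])
for b in(-.0178,.0178): print("pivot pred",proj(f,s.x-u*.0675+v*b+[0,0,.026]))
print("seen",(345+143/4,190+137/4),(345+131/4,190+185/4))
E
```

```text
100 36
..............................
..............................
..............................
..............................
..............................
...........##.................
.......#########..............
.......####..######...........
..............#.####..........
................#.####........
....................##........
....................###.......
.....................###......
.....................###......
.....................###......
......................##......
.....................###......
.....................##.......
....................###.......
.......#...........####.......
.......####......####.........
.......##############.........
.......#..########............
.......######.###.............
..............................
..............................
..............................
..............................
................
................
................
................
................
................
................
........#.......
.......###......
........###.....
........###.....
.........##.....
..........##....
..........##....
......#...##....
.......#..#.....
.......#..#.....
........###.....
........###.....
........##......
.......##.......
......##........
......#.........
................
................
................
................
................
................
................
................
................
................
0.136 1 [ 0.5538 -0.2114] 0.0026631563786575123
0.136 2 [ 0.5454 -0.2195] 0.002925009225164293
0.146 1 [ 0.5447 -0.2162] 0.002507783933687127
0.146 2 [ 0.5428 -0.2177] 0.0028925636201088422
0.156 1 [ 0.5357 -0.2211] 0.002368895211399525
0.156 2 [ 0.5403 -0.216 ] 0.0028604243406228982
joint [ 0.5422 -0.2175  0.1488]
pivot pred [377.5074 235.6382]
pivot pred [380.0643 223.3612]
seen (380.75, 224.25) (377.75, 236.25)
```

The ring fits at (0.5422, −0.2175, 0.1488), and the pivots land within 1 px of the level prediction. It needs about (−1.3, +1) mm. I'll correct that, lower to just above the axle end, and re-check.

Emit:
drive_tool(
  commands=[0,0.0008,-0.0003,0.004,0,0,0,0,0.0015,-0.0006,0.008,0,0,0,0,0.0015,-0.0006,0.013,0,0,0,0,0.0015,-0.0006,0.018,0,0,0,0,0.0015,-0.0006,0.023,0,0,0,0,0.0015,-0.0006,0.028,0,0,0,0,0.0015,-0.0006,0.031,0,0,0,0,0.0015,-0.0006,0.034,0,0,0,0,0.0015,-0.0006,0.034,0,0,0,0,0.0015,-0.0006,0.034,0,0,0],
)

```text
t: 11.63
position: [0.4775, -0.1061, 0.0912]
ee_rot: [[-0.506, 0.862, -0.0], [0.862, 0.506, 0.0], [0.0, -0.0, -1.0]]
contact_force: [-0.6, -1.5, -1.6]
grip_width: 0.275
```

```bash
python3 - <<'E'
from h import *
go([.4778,-.1063,.0555])
f=grab_frame("side");g=grab_frame("top")
a=cv2.resize(f["frame"][210:285,355:455],(533,400),interpolation=cv2.INTER_CUBIC)
b=cv2.resize(g["frame"][205:245,382:407],(250,400),interpolation=cv2.INTER_CUBIC)
cv2.imwrite("pics/a7.png",np.hstack([a,b]))
E
```

```text
pos [ 0.4775 -0.1061  0.0912] yaz 30.42 tool z [-2.e-04  1.e-04 -1.e+00] t 11.6333 w 0.275 F [-0.6 -1.5 -1.6] M [ 0.05 -0.02  0.04]
shift mm [-0.3  0.2 35.7] turn None
```

View pics/a7.png

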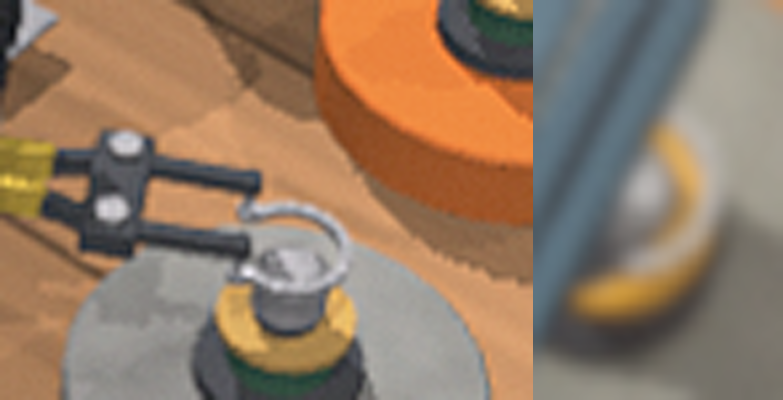

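In the side view the spread ring (centre about px (409,256)) sits concentrically above the axle end (about (410,260)). In the top view it surrounds the axle with even gaps. I'll lower slowly.

Emit:
drive_tool(
  commands=[0,0,0,0.003,0,0,0,0,0,0,0.006,0,0,0,0,0,0,0.009,0,0,0,0,0,0,0.012,0,0,0,0,0,0,0.015,0,0,0,0,0,0,0.018,0,0,0,0,0,0,0.02,0,0,0,0,0,0,0.022,0,0,0,0,0,0,0.022,0,0,0,0,0,0,0.022,0,0,0],
)

```text
t: 12.57
position: [0.4775, -0.1061, 0.0692]
ee_rot: [[-0.506, 0.862, -0.0], [0.862, 0.506, 0.0], [0.0, -0.0, -1.0]]
contact_force: [-0.2, -0.0, -2.0]
grip_width: 0.278
```

```bash
python3 -c "
from h import *
go([.4777,-.1061,.0555])"
```

```text
pos [ 0.4775 -0.1061  0.0692] yaz 30.42 tool z [-2.e-04  1.e-04 -1.e+00] t 12.5667 w 0.278 F [-0.2 -0.  -2. ] M [0.06 0.06 0.  ]
shift mm [-0.1  0.2 13.7] turn None
```

Emit:
drive_tool(
  commands=[0,0,0,0.002,0,0,0,0,0,0,0.004,0,0,0,0,0,0,0.006,0,0,0,0,0,0,0.0075,0,0,0,0,0,0,0.009,0,0,0,0,0,0,0.01,0,0,0,0,0,0,0.011,0,0,0,0,0,0,0.0115,0,0,0,0,0,0,0.012,0,0,0,0,0,0,0.012,0,0,0],
)

```text
t: 13.4
position: [0.4775, -0.1062, 0.0573]
ee_rot: [[-0.506, 0.862, -0.0], [0.862, 0.506, 0.0], [0.0, -0.0, -1.0]]
contact_force: [-0.7, 0.4, -2.3]
grip_width: 0.277
```

```bash
python3 -c "
from h import *
go([.4777,-.1061,.0555])"
```

```text
pos [ 0.4775 -0.1062  0.0573] yaz 30.42 tool z [-1.e-04  0.e+00 -1.e+00] t 13.4 w 0.277 F [-0.7  0.4 -2.3] M [0.04 0.06 0.01]
shift mm [-0.   0.2  1.8] turn None
```

No contact yet. I'll feel lightly for the washer to fix the height.

Emit:
drive_tool(
  commands=[0,0,0,0.0003,0,0,0,0,0,0,0.0006,0,0,0,0,0,0,0.0009,0,0,0,0,0,0,0.0012,0,0,0,0,0,0,0.0015,0,0,0,0,0,0,0.0018,0,0,0,0,0,0,0.0018,0,0,0,0,0,0,0.0018,0,0,0,0,0,0,0.0018,0,0,0,0,0,0,0.0018,0,0,0],
)

```text
t: 14.23
position: [0.4776, -0.1061, 0.0556]
ee_rot: [[-0.506, 0.862, 0.0], [0.862, 0.506, 0.0], [-0.0, 0.0, -1.0]]
contact_force: [0.1, 1.2, -1.0]
grip_width: 0.276
```

```bash
python3 -c "
from h import *
go([.4777,-.1061,.0555])
f=grab_frame('side')
cv2.imwrite('pics/a8.png',cv2.resize(f['frame'][225:300,360:460],(800,600),interpolation=cv2.INTER_CUBIC))"
```

```text
pos [ 0.4776 -0.1061  0.0556] yaz 30.42 tool z [ 0.  0. -1.] t 14.2333 w 0.276 F [ 0.1  1.2 -1. ] M [0.01 0.02 0.02]
shift mm [-0.   0.1  0.1] turn None
```

View pics/a8.png

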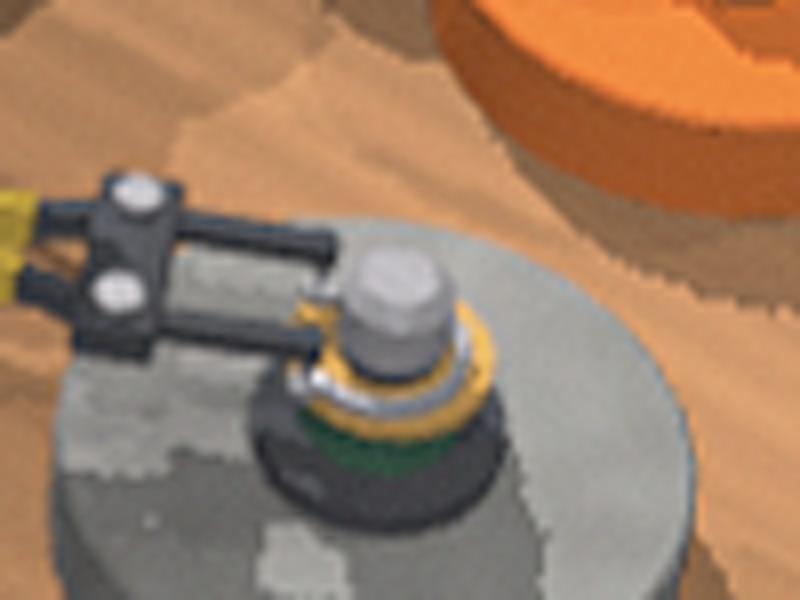

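The ring lies spread around the axle just over the washer (ring front at about px (409,275)), with gaps around the axle. I've now used 12 views. The force is ambiguous, so I'll feel 1 mm further.

Emit:
drive_tool(
  commands=[0,0,0,0.0002,0,0,0,0,0,0,0.0004,0,0,0,0,0,0,0.0006,0,0,0,0,0,0,0.0008,0,0,0,0,0,0,0.001,0,0,0,0,0,0,0.001,0,0,0,0,0,0,0.001,0,0,0,0,0,0,0.001,0,0,0,0,0,0,0.001,0,0,0,0,0,0,0.001,0,0,0],
)

```text
t: 15.12
position: [0.4776, -0.1062, 0.0546]
ee_rot: [[-0.506, 0.862, 0.0], [0.862, 0.506, -0.0], [-0.0, 0.0, -1.0]]
contact_force: [-1.7, 1.0, 0.4]
grip_width: 0.28
```

```bash
python3 -c "
from h import *
go([.4777,-.1061,.0555])
S=[]
for i in range(8):
    grab_frame('side');s=sense();S.append(np.r_[s['contact_force'],s['moment']])
print(np.mean(S,0).round(2),np.std(S,0).round(2))"
```

```text
pos [ 0.4776 -0.1062  0.0546] yaz 30.42 tool z [ 1.e-04 -0.e+00 -1.e+00] t 15.1167 w 0.28 F [-1.7  1.   0.4] M [0.04 0.08 0.01]
shift mm [-0.   0.1 -0.9] turn None
[-0.5   1.29  0.95  0.07 -0.    0.03] [0.28 0.39 0.72 0.02 0.03 0.03]
```

The washer carries about 2.7 N here (Fz +0.95 against about −1.8 free), so the ring touched at TCP z of about 0.0555. Raising 2.2 mm brings it to mid-groove.

Emit:
drive_tool(
  commands=[0,0,0,-0.0005,0,0,0,0,0,0,-0.001,0,0,0,0,0,0,-0.0015,0,0,0,0,0,0,-0.0019,0,0,0,0,0,0,-0.0022,0,0,0,0,0,0,-0.0022,0,0,0,0,0,0,-0.0022,0,0,0,0,0,0,-0.0022,0,0,0,0,0,0,-0.0022,0,0,0,0,0,0,-0.0022,0,0,0],
)

```text
t: 16.35
position: [0.4775, -0.1062, 0.0567]
ee_rot: [[-0.506, 0.862, -0.0], [0.862, 0.506, 0.0], [0.0, -0.0, -1.0]]
contact_force: [0.2, 0.6, -1.6]
grip_width: 0.277
```

```bash
python3 - <<'E'
from h import *
from scipy.optimize import least_squares
go([.4777,-.1061,.0568])
S=[]
for i in range(8):
    f=grab_frame('side');s=sense();S.append(np.r_[s['contact_force'],s['moment']])
print(np.mean(S,0).round(2),np.std(S,0).round(2))
# ring front arc: bright band over the brass; per-view compare with axle
y0,y1,x0,x1=262,280,396,424
hsv=cv2.cvtColor(f["frame"],cv2.COLOR_BGR2HSV)[y0:y1,x0:x1]
m=cv2.inRange(hsv,(0,0,110),(179,70,255));y=cv2.inRange(hsv,(14,110,80),(30,255,255))
print("\n".join("".join("y" if b else "#" if a else "." for a,b in zip(r,q)) for r,q in zip(m,y)))
for P in([.5405,-.2165,.0785],):
    print("groove",proj(f,P))
    print("ring front arc pred",[proj(f,np.array(P)+[.0205*np.cos(t),.0205*np.sin(t),0]).round(1).tolist() for t in np.radians(range(-200,30,30))])
E
```

```text
pos [ 0.4775 -0.1062  0.0567] yaz 30.42 tool z [-1.e-04  0.e+00 -1.e+00] t 16.35 w 0.277 F [ 0.2  0.6 -1.6] M [-0.01  0.01  0.02]
shift mm [-0.1  0.2 -0.1] turn None
[-0.07  0.22 -1.48  0.01  0.04 -0.  ] [0.38 0.52 0.57 0.02 0.03 0.03]
###.#..#####################
#.yy...##############y.#####
#yyyyy#.#############.y.####
#...yy...#############yy.###
....#.....#########.##.yy###
.....y#..##########.###yy###
....yy..###########.###yy.##
....yyy..#########..###yyy##
....yyyy..#######..y###yyy##
##.#.yyy..........yy##.yy.##
######.yyy......yyy###yyy.##
########.yyyyyyyy.####yyy###
..#########....#####.yyyy.##
...yy.#############.yyyy...#
...yyy..##########.yyyy....#
.....yyyy....#.yyyyyyy.....#
.......yyyyyyyyyyyyyy......#
.........yyyyyyyyy.........#
groove [407.36707245 268.33904233]
ring front arc pred [[399.0, 271.8], [402.9, 274.6], [408.0, 275.8], [413.0, 274.9], [416.4, 272.3], [417.3, 268.6], [415.6, 264.9], [411.7, 262.2]]
```

The ring arc lies within about 1 px of its predicted place around the groove. The force is back to the plain weight of the pliers, with no side load. Handing in.

```bash
python3 -c "
from cell import *
print(sign_off())"
```

```text
the job is handed in; nothing more can be done
None
```

I picked up the pliers, squeezed the grips to their stop, and lowered the spread ring level over the grey wheel's axle to the groove. I handed in at about 17 s, still holding and squeezing.

**First grasp:** it closed on air, because the fingertips sit about 20 mm higher than the reported TCP suggests. No force showed and the grips looked unmoved. I redid the grasp lower and it held.

**Last checks:**
- **Position:** the ring's front and right edges are within about 1 px of where they should be around the groove.
- **Height:** I touched the washer lightly (about 2.7 N), then raised the ring about 1–1.5 mm clear of it, near mid-groove. The touch point is only good to about 0.5–1 mm.
- **Level:** before lowering, the plier pivots were within about 1 px of the level prediction. The tool stayed upright after that.
- **Force:** at the end only the pliers' weight shows (−1.5 ± 0.6 N), with no side load.
- **Grip:** the jaws stalled at 0.277 of the stroke. Read as a straight scale that is about 23.5 mm rather than 30 mm, so that scale is probably not linear. The pictures show the grips parallel and the ring fully open.

I did not look at the bystander objects again at the end, but nothing came near them on the way.

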